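# Close up the stall forge

### The job

Close up the little forge for the night: with the fingertips, push the firebrick on its top along its channel over the vent until it lies up against the stop, and push the front door fully shut. The brick stays down in its channel, never lifted, and the bell, hammer and hook rail are left where they are.

Things in the scene. Friction and masses are not known exactly. Their poses are not given: they have to be found in the camera images.
- forge: Fixed dark steel table-top forge, a box 200 deep (x) by 280 wide (y) on four feet, flat top at z = 180 mm. Origin: centre of its underside, on the table. Its x axis points from the front (door side, facing the robot) to the back, y to its left as the robot sees it, z up. It never moves.
- stop_face (a point): Middle of the foot of the stop's face, at x = -20, y = -112, z = 180 mm in the forge's frame (axes as the forge's). The stop (20 mm high) closes the -y end of a channel along y on the forge's top: two rails 10 mm high, inner faces 35 mm either side of this point, running 244 mm to +y, where the channel is open.
- vent (a point): Centre of the square vent hole (50 mm wide, seen as black) in the forge's top, in the channel, 57 mm to the +y side of the stop's face. Axes as the forge's.
- brick_center (a point): Centre of the loose pale firebrick, 64 (x) by 114 (y, along the channel) by 40 mm high, about 0.45 kg, lying in the channel with 3 mm of play to each rail; this point is 20 mm above the forge's top. It starts on the stop's +y side; pushed on its +y end face towards -y it slides until it meets the stop, its centre then being over the vent. Axes parallel to the forge's.
- door_hinge (a point): Point on the door's upright hinge axis, fixed to the forge at x = -102, y = +70 mm in its frame, half-way up the door (z = 117.5 mm). Axes as the forge's. The door swings about it from its left (+y) edge.
- forge_door (a joint): Angle of the front door: 0 = shut, grows as it swings open towards the robot, up to 1.6 rad. Friction of 0.12 N m keeps it where it is left; no spring, no latch. Wide open, its outer face looks to the forge's +y side and is pushed from there; as it shuts, the face turns to look to the forge's -x.
- door_face (a point): Point on the plain outer face of the door (steel plate 135 wide, 115 high, z = 60 to 175 mm, 10 thick): 85 mm from the hinge axis, half-way up; swings with the door. Its -x axis points out of the face, -y away from the hinge. The face lies 12 mm outside the hinge axis. A knob stands 34 mm out of it, 115 mm from the hinge at z = 82 mm; the upper half is plain.
- bell_mark (a point): Bystander: brass hand bell standing on the table, 72 across, 98 high; this point is the centre of its foot.
- hammer_mark (a point): Bystander: hammer lying on the table, 280 long; this point is on the table under its origin, near the middle of its length.
- hook_rail_mark (a point): Bystander: forged hook rail lying on the table, 260 long, 25 wide, with three upstanding hooks 60 high; this point is the centre of its underside.
Not all that is in view belongs to the job. Of the things like the part that bears brick_center, leave any that is brown; of the rest the smaller one is meant.

How it is judged (in metres and radians):
At the end, for the whole second after the job is handed in: The door is within 0.05 rad of shut (about 6 mm at its free edge), and the brick lies flat in its channel within 7 mm of touching the stop, so that it covers the vent (value of joint forge_door below 0.05 rad and y of brick_center in the frame of forge between -0.062 and -0.048 m and x of brick_center in the frame of forge between -0.027 and -0.013 m and z of brick_center in the frame of forge between 0.195 and 0.205 m).
It fails at once if the brick is lifted more than 12 mm off the forge's top or tipped (z of brick_center in the frame of forge above 0.212 m or angle between brick_center's own z axis and vertical above 0.25 rad).
It fails at once if the bell, the hammer or the hook rail is moved by more than 20 mm (distance of any of bell_mark, hammer_mark, hook_rail_mark from where it was at the start of the episode above 0.02 m).
It also fails if it takes over 48 s, if anything falls off the work surface, if the arm or the gripper's body presses on something with over 40 N, if the wrist force passes 120 N, or if a joint passes its speed limit or range.

### The arm

A 6-joint arm with a two-finger parallel gripper is mounted at the origin on the work surface. World frame = base frame: x ahead of the robot, y to its left, z up, the work surface at z = 0. Lengths are in mm, angles in rad, forces in N, time in s.
With the tool pointing down it reaches from about 350 to 875 mm from the base axis. Payload 4.2 kg.
Tool frame: the origin (TCP) lies on the mounting face of the last link; the fingertips stand 173 mm ahead of it and the grasp point (between the pads) lies 155 mm ahead of it; z points along the fingers, y is the direction in which the jaws open and shut (so a half turn about z gives the same grasp; the last joint's range is limited). The gripper opens to 85 mm and grips with 20 to 120 N. Pads are 22 mm wide; open, the fingers measure 114 mm over their backs; the gripper's body (76 mm by 85 mm) begins 54 mm behind the grasp point. The pads swing forward as they close: fully open they stand 13 mm farther back than shut.
Start: joints at [-0.979, 0.385, 0.008, 0, -1.194, -0.259], TCP at [204.197, -590.681, 404.712] pointing down, gripper open.
Joint ranges: [-3.14, 3.14], [-1.21, 2.06], [-1.07, 1.41], [-3.16, 2.05], [-2.99, -0.16], [-3.1, 3.1]. Speed limits (rad/s): [2.79, 2.79, 3.14, 3.14, 3.14, 3.14].

### API

Orientations are given as a unit quaternion [x, y, z, w].
In Python, from bench import arm gives the robot as it stands. The module is installed in compiled form; this text tells all that it offers.
- The arm moves only by the tool play_rows, never from a script. Its argument "moves" is a list of rows, each a list of 3 entries, a list of its own where there are three numbers: the shift along the world's x, y, z in units of 30 cm (1.0 is 30 cm), then the turn about the world's z in units of 30 degrees (1.0 is 30 degrees), then the gripper's target within -1 to 1 (shut at 1, half-way at 0, fully open at -1). In form: [[[x, y, z], turn, jaw], ...]. A call has 1 to 12 rows; each row is the pose to reach, as a shift and turn from the pose measured when the call began; what a row does not reach only later rows make up. A row lasts 1/8 s, in which the tool goes at most 62.5 mm and 10.7 degrees, less where a joint would pass 70% of its speed; a pose out of reach is approached as far as the arm can. A call with a number of a shift or a turn outside -1 to 1 is refused whole. A call with a gripper value outside its range is refused whole. The fingers move at their own pace and stop on an object; the grip force is fixed at half the most. Time passes only in rows, so rows that repeat a pose let the fingers close. It gives the time, the measured TCP pose, the force and the opening at its end, in the units of the state.
- arm.read_state(): the state, without advancing time (a new reading comes with each control period).
- arm.get_image(name): name is "scene" or "top" or "wrist"; returns a dict with "pixels" (420x560x3 uint8, red, green, blue), "vfov" (degrees; the focal length in pixels is half the picture's height over the tangent of half this angle, whatever the lens; pixels are square), "cx", "cy" (the principal point, pixels), "xyz" and "rotation" of the camera in the world. Camera axes: x right, y up, looking along -z (the intrinsics and any distortion apply to the point x, -y, -z); pixel columns grow to the right and rows downward; lengths in mm; the calibration is good to about 2 mm. A picture is of the moment at which its call begins. There is no depth.
- arm.job_done(): hands the job in, once; it reports no verdict.
Trained networks look in a picture, given as the dict that the camera call returned (one of the last four; its "shot" number tells which), for a name from the list of things; names that differ only in an ending like _2 or _b are one class to them, and where a whole thing is asked for, a point or a joint stands for the part that bears it (a point fixed in the world has none). Each returns a list of dicts, best first, with "conf" (0 to 1); they miss things now and then, are a little off and sometimes report something else, mostly with a low value. They report only what shows in the picture. A call takes as long as a camera call. They do not tell look-alikes from the thing itself.
- arm.look_for(name, picture): "centre" ([x, y, z] in mm, in world coordinates, good to about 4 mm: the middle of the surface that is visible of it).
The state is a dict: "clock": time; "joints": joint angles; "joint_vel": joint speeds; "joint_efforts": joint torques, N m; "position": TCP position; "ee_rot": TCP orientation; "contact_force": force on the tool from outside, world axes, zero at the start; "wrist_torque": the same for the moment, N m; "gripper_width": finger opening in mm.
Only numpy, scipy, OpenCV 4.12 (cv2) and the standard library are available. Lean on these libraries where they do the work, as an engineer would, in place of code of your own. Each camera call takes 0.05 s, during which the arm holds its last target.

## Working session

There is one attempt and no reset: what is moved stays moved. The work goes in short steps, Python scripts to look and compute and a tool call to move; the robot and the scene stay as the last step left them, time stands still between calls to the robot, and variables do not carry over. Pictures are saved under pics/ and viewed, and the job is handed in when it is done.

Besides the shell and the picture viewer there is one more tool, called after ">>>" as a command line: name --argument value ..., lists and objects as JSON in quotes. play_rows: Moves the arm, as the interface text tells. Shifts and turns lie within -1 to 1; 1 stands for 30 cm of shift or 30 degrees of turn. Its arguments: {"type":"object","properties":{"moves":{"type":"array"}},"required":["moves"]}

```bash
mkdir -p pics; cat > h.py <<'E'
import numpy as np, cv2
from bench import arm
def shot(n,f):
    p=arm.get_image(n); cv2.imwrite('pics/'+f,p['pixels'][:,:,::-1]); return p
def K(p):
    f=210/np.tan(np.radians(p['vfov'])/2); return f
def proj(p,X):
    R=np.array(p['rotation']); c=(np.array(X)-np.array(p['xyz']))@R
    f=K(p); return np.array([p['cx']+f*c[...,0]/-c[...,2], p['cy']-f*c[...,1]/-c[...,2]]).T
def ray(p,u,v):
    f=K(p); d=np.array([(u-p['cx'])/f,-(v-p['cy'])/f,-1]); return np.array(p['xyz']),np.array(p['rotation'])@d
def atz(p,u,v,z):
    o,d=ray(p,u,v); return o+d*(z-o[2])/d[2]
E
python3 - <<'E'
from h import *
print(arm.read_state())
for n in ['scene','top','wrist']:
    p=shot(n,n+'0.png'); print(n,{k:v for k,v in p.items() if k!='pixels'})
    for t in ['forge','brick_center','forge_door','bell_mark','hammer_mark','hook_rail_mark']:
        print(t,[(np.round(d['centre']),round(d['conf'],2)) for d in arm.look_for(t,p)])
E
```

```text
{'clock': 0.0, 'joints': array([-9.79413856e-01,  3.85558191e-01,  6.59631844e-03, -4.85521531e-04,
       -1.19400058e+00, -2.58609453e-01]), 'joint_vel': array([ 0.00089743,  0.00014665, -0.0006465 ,  0.00040477,  0.0006013 ,
       -0.00038544]), 'joint_efforts': array([ 4.77900212e-04, -3.92293525e+01,  1.88400525e+01,  4.18601856e+00,
       -4.64025172e-03,  3.90883017e-06]), 'position': array([ 204.13236758, -590.49887762,  403.61062978]), 'ee_rot': array([-1.65531419e-01,  9.86203896e-01,  1.07974586e-03, -2.41003420e-04]), 'contact_force': array([ 0.53783258, -0.71222366,  0.32113157]), 'wrist_torque': array([-0.0317657 ,  0.04381013, -0.0043936 ]), 'gripper_width': 85.03843676528807}
scene {'vfov': 53.62036001801914, 'cx': 282.9452867059637, 'cy': 219.88998333643002, 'xyz': array([1066.38764558,  655.19143795,  819.98108475]), 'rotation': array([0.12500163, 0.40438213, 0.86228392, 0.2780578 ]), 'shot': 1}
forge [(array([680., 120., 177.]), 0.71)]
brick_center [(array([ 669., -273.,   59.]), 0.97), (array([848.,   5.,  42.]), 0.71), (array([625.,  62., 222.]), 0.63)]
forge_d
[... 645 characters left out ...]
0.86), (array([ 630., -250.,   55.]), 0.72), (array([839.,  -7.,  38.]), 0.59), (array([ 437., -281.,   34.]), 0.53), (array([631.,  59., 180.]), 0.17)]
forge_door [(array([544., 369.,  23.]), 0.69), (array([473.,  64., 163.]), 0.66)]
bell_mark [(array([ 436., -280.,   33.]), 0.91)]
hammer_mark [(array([546., 372.,  23.]), 0.89)]
hook_rail_mark [(array([ 656., -416.,    6.]), 0.67)]
wrist {'vfov': 64.69328755017297, 'cx': 283.62091059820085, 'cy': 213.1964074102542, 'xyz': array([ 135.08918694, -616.32544289,  373.91646701]), 'rotation': array([-0.08369168, -0.11745334,  0.80606813,  0.57398134]), 'shot': 3}
forge []
brick_center []
forge_door []
bell_mark []
hammer_mark []
hook_rail_mark []
```

```bash
sed -i "s/np.array(p\['rotation'\])/Rot.from_quat(p['rotation']).as_matrix()/; 1a from scipy.spatial.transform import Rotation as Rot" h.py; sed -i "s/return np.array(p\['xyz'\]),np.array(p\['rotation'\])@d/return np.array(p['xyz']),Rot.from_quat(p['rotation']).as_matrix()@d/" h.py; cat h.py|tail -14
```

```text
import numpy as np, cv2
from scipy.spatial.transform import Rotation as Rot
from bench import arm
def shot(n,f):
    p=arm.get_image(n); cv2.imwrite('pics/'+f,p['pixels'][:,:,::-1]); return p
def K(p):
    f=210/np.tan(np.radians(p['vfov'])/2); return f
def proj(p,X):
    R=Rot.from_quat(p['rotation']).as_matrix(); c=(np.array(X)-np.array(p['xyz']))@R
    f=K(p); return np.array([p['cx']+f*c[...,0]/-c[...,2], p['cy']-f*c[...,1]/-c[...,2]]).T
def ray(p,u,v):
    f=K(p); d=np.array([(u-p['cx'])/f,-(v-p['cy'])/f,-1]); return np.array(p['xyz']),Rot.from_quat(p['rotation']).as_matrix()@d
def atz(p,u,v,z):
    o,d=ray(p,u,v); return o+d*(z-o[2])/d[2]
```

View pics/scene0.png

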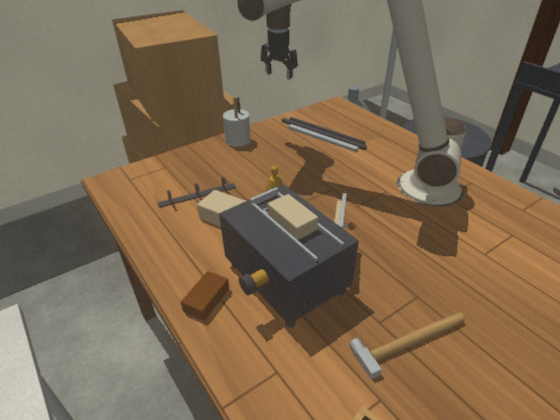

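View pics/top0.png

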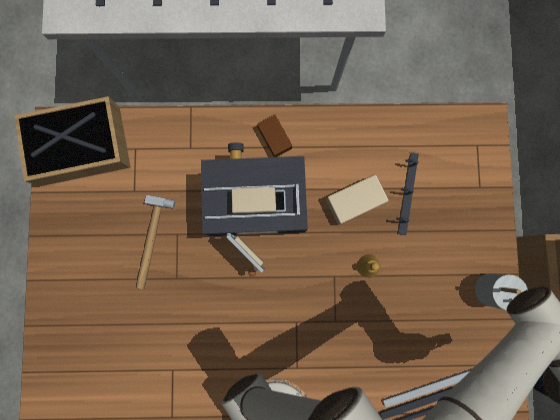

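```bash
python3 - <<'E'
import cv2
a=cv2.imread('pics/top0.png')[140:290,180:330]; cv2.imwrite('pics/topc.png',cv2.resize(a,(600,600),interpolation=cv2.INTER_CUBIC))
a=cv2.imread('pics/scene0.png')[170:330,200:370]; cv2.imwrite('pics/scenec.png',cv2.resize(a,None,fx=3.5,fy=3.5,interpolation=cv2.INTER_CUBIC))
E
```

```text
(no output)
```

View pics/topc.png

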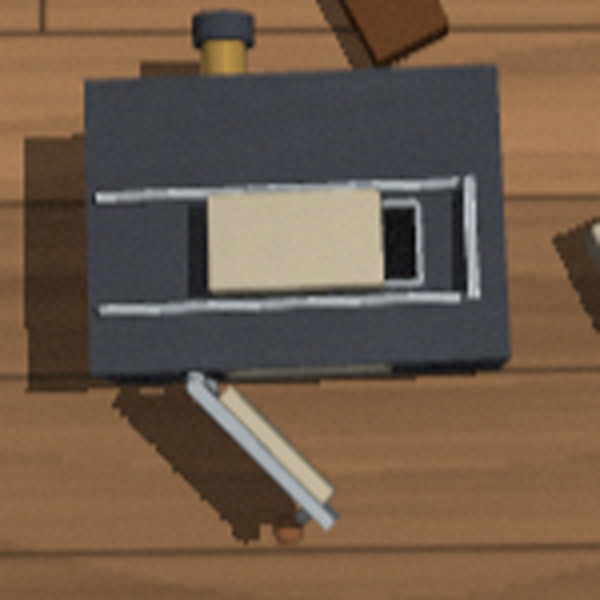

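View pics/scenec.png

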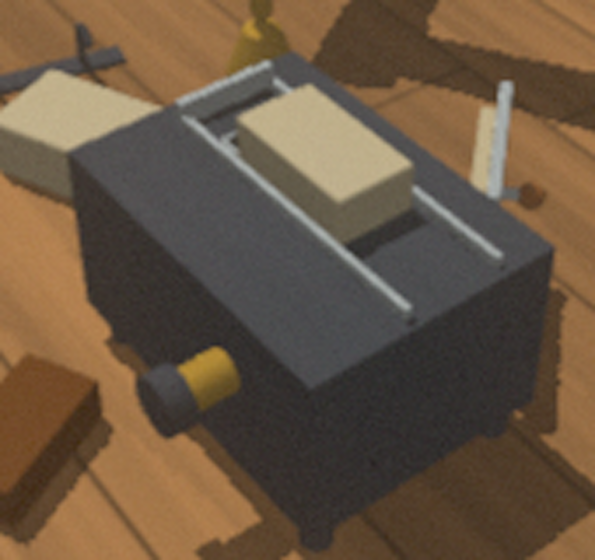

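```bash
cat > fit.py <<'E'
from h import *
from scipy.optimize import least_squares
pt=arm.get_image('top'); ps=arm.get_image('scene')
L=np.array([[100,140,180],[100,-140,180],[-100,-140,180],[-100,140,180]],float)
T=np.array([[86,81],[496,66],[510,357],[90,370]])/4+[180,140]-.4
S=np.array([[312,388],[72,155],[285,55],[552,250]])/3.5+[200,170]-.4
def W(q,X):
    c,s=np.cos(q[2]),np.sin(q[2]); X=np.asarray(X,float)
    return np.stack([q[0]+c*X[...,0]-s*X[...,1],q[1]+s*X[...,0]+c*X[...,1],X[...,2]+q[3]],-1)
r=lambda q:np.r_[(proj(pt,W(q,L))-T).ravel(),(proj(ps,W(q,L))-S).ravel()]
q=least_squares(r,[630,60,0,0]).x
print(q,np.round(r(q).reshape(-1,2),1))
# brick top corners
B=np.array([[207,195],[380,189],[384,288],[209,292]])/4+[180,140]-.4
b=np.array([atz(pt,u,v,220) for u,v in B]); 
c,s=np.cos(q[2]),np.sin(q[2]); inv=lambda X:np.stack([(X[:,0]-q[0])*c+(X[:,1]-q[1])*s,-(X[:,0]-q[0])*s+(X[:,1]-q[1])*c,X[:,2]],-1)
print('brick forge',inv(b).round(1))
Bs=np.array([[338,200],[412,165],[308,86],[238,122]])/3.5+[200,170]-.4
print('brick forge scene',inv(np.array([atz(ps,u,v,220) for u,v in Bs])).round(1))
# door: outer top corner hinge & free at z175
D=np.array([[189,378],[328,530],[340,518]])/4+[180,140]-.4
print('door',inv(np.array([atz(pt,u,v,175) for u,v in D])).round(1))
print('stop',W(q,[-20,-112,180]),'hinge',W(q,[-102,70,117]))
np.save('q.npy',q)
E
python3 fit.py
```

```text
[ 6.35316495e+02  4.97504852e+01  3.02951514e-02 -3.05347236e+00] [[-0.4 -0.1]
 [ 0.2 -0.6]
 [ 0.5  0. ]
 [ 0.4  1.4]
 [-0.7  1.2]
 [-1.8 -0.2]
 [ 2.  -0.5]
 [ 0.5 -0.1]]
brick forge [[ 11.2  55.1 220. ]
 [ 10.3 -57.  220. ]
 [-54.3 -56.8 220. ]
 [-52.   55.9 220. ]]
brick forge scene [[ 11.   54.5 220. ]
 [-48.5  56.8 220. ]
 [-48.  -52.8 220. ]
 [ 14.1 -49.5 220. ]]
door [[-104.3   75.6  175. ]
 [-208.6  -12.9  175. ]
 [-201.1  -21.1  175. ]]
stop [618.71821027 -62.80393245 176.94652764] hinge [531.24296286 116.62873206 113.94652764]
```

>>> play_rows --moves '[[[0.04,0.08,0.1],-0.1,1],[[0.12,0.22,0.2],-0.2,1],[[0.2,0.36,0.27],-0.3,1],[[0.28,0.5,0.27],-0.4,1],[[0.36,0.64,0.27],-0.5,1],[[0.44,0.78,0.27],-0.58,1],[[0.5,0.9,0.27],-0.58,1],[[0.54,0.97,0.27],-0.58,1],[[0.54,0.97,0.27],-0.58,1]]'

```text
clock: 2.28
position: [366.6, -298.6, 486.1]
ee_rot: [-0.016, 1.0, -0.0, 0.0]
contact_force: [0.0, -0.4, 0.2]
gripper_width: -0.0
```

>>> play_rows --moves '[[[0.08,0.1,0],0,1],[[0.18,0.26,0],0,1],[[0.28,0.42,0],0,1],[[0.4,0.56,0],0,1],[[0.5,0.7,0],0,1],[[0.6,0.84,0],0,1],[[0.7,0.94,0],0,1],[[0.76,1.0,0],0,1],[[0.76,1.0,0],0,1]]'

```text
clock: 3.4
position: [595.8, 1.8, 484.9]
ee_rot: [-0.016, 1.0, -0.0, -0.0]
contact_force: [-0.7, 0.7, 0.4]
gripper_width: 0.0
```

```bash
python3 - <<'E'
from h import *
s=arm.read_state(); print(s['clock'],s['position'],s['ee_rot'],s['gripper_width'])
p=shot('wrist','w1.png'); print(p['xyz'],p['rotation'])
E
```

```text
3.4 [595.84045482   1.77875197 484.85331205] [-1.63395373e-02  9.99866316e-01 -3.48080277e-04 -4.99405001e-04] 0.04272017626977691
[522.76035492  -2.49028142 454.0948564 ] [-0.10025904 -0.10300031  0.71128355  0.68805143]
```

View pics/w1.png

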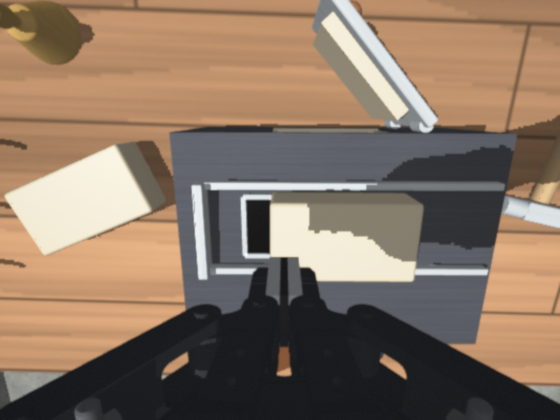

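```bash
python3 - <<'E'
from h import *
q=np.load('q.npy'); p=arm.get_image('wrist')
c,s=np.cos(q[2]),np.sin(q[2])
def inv(X): X=X-[q[0],q[1],0]; return np.r_[X[0]*c+X[1]*s,-X[0]*s+X[1]*c,X[2]].round(1)
for n,u,v,z in [('FR corner -y',172,132,180),('F +y',515,133,180),('B -y',196,348,180),('B+y',478,343,180),('stop foot f',213,187,180),('stop foot b',211,270,180),('brick a',415,280,220),('brick b',422,205,220),('brick c',270,195,220),('ventL',245,196,180),('railend',502,186,190)]:
    X=atz(p,u,v,z); print(n,X.round(1),inv(X))
a=p['pixels'][:,:,::-1][110:370,150:530]; cv2.imwrite('pics/w1c.png',cv2.resize(a,None,fx=2,fy=2,interpolation=cv2.INTER_CUBIC))
E
```

```text
FR corner -y [538.2 -92.8 180. ] [-101.4 -139.6  180. ]
F +y [530.1 183.3 180. ] [-101.1  136.6  180. ]
B -y [744.3 -82.4 180. ] [ 105.  -135.3  180. ]
B+y [729.5 193.2 180. ] [ 98.4 140.5 180. ]
stop foot f [582.4 -61.1 180. ] [ -56.3 -109.2  180. ]
stop foot b [659.5 -65.1 180. ] [  20.7 -115.5  180. ]
brick a [642.9 103.6 220. ] [  9.2  53.6 220. ]
brick b [582.   99.9 220. ] [-51.7  51.8 220. ]
brick c [578.1 -11.5 220. ] [-59.  -59.4 220. ]
ventL [589.3 -34.1 180. ] [-48.5 -82.4 180. ]
railend [571.7 175.6 190. ] [-59.8 127.7 190. ]
```

View pics/w1c.png

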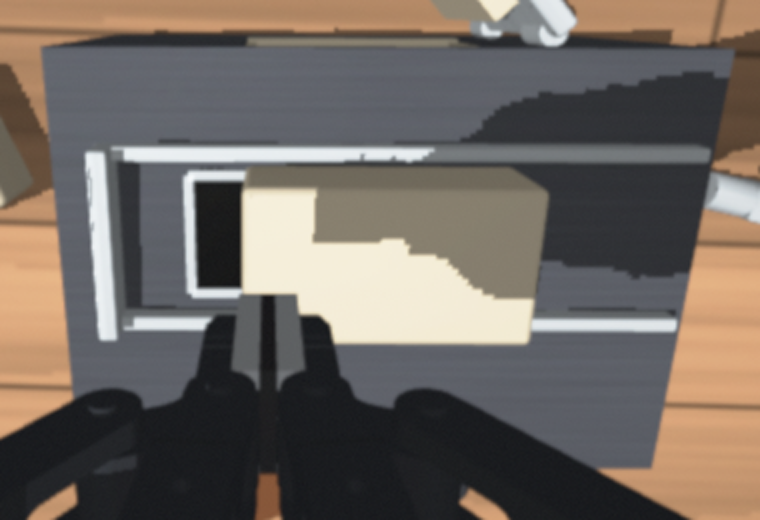

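>>> play_rows --moves '[[[0.02,0.12,0],0,1],[[0.04,0.28,0],0,1],[[0.055,0.42,0],0,1],[[0.055,0.49,-0.04],0,1],[[0.055,0.49,-0.16],0,1],[[0.055,0.49,-0.28],0,1],[[0.055,0.49,-0.36],0,1],[[0.055,0.49,-0.4],0,1],[[0.055,0.49,-0.4],0,1]]'

```text
clock: 4.62
position: [610.9, 146.8, 365.2]
ee_rot: [-0.015, 1.0, -0.001, -0.001]
contact_force: [0.5, -0.3, -0.2]
gripper_width: -0.0
```

```bash
python3 - <<'E'
from h import *
s=arm.read_state(); print(s['clock'],s['position'],s['contact_force'])
p=shot('scene','s2.png'); a=p['pixels'][:,:,::-1][120:300,190:390]; cv2.imwrite('pics/s2c.png',cv2.resize(a,None,fx=3.3,fy=3.3,interpolation=cv2.INTER_CUBIC))
p=shot('wrist','w2.png')
E
```

```text
4.625 [610.94262391 146.83173598 365.20171408] [ 0.45741732 -0.33827549 -0.22056228]
```

View pics/s2c.png

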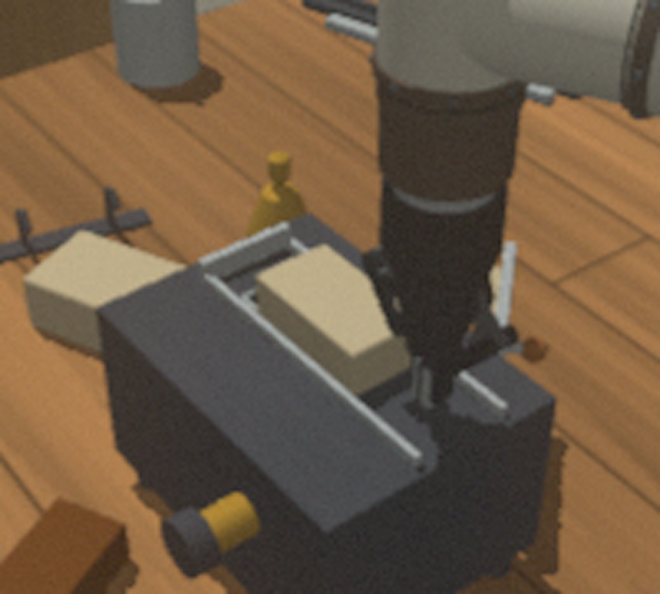

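View pics/w2.png

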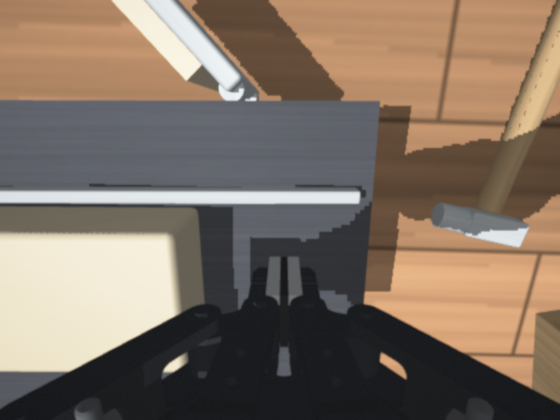

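>>> play_rows --moves '[[[0,-0.03,0],0,1],[[0.002,-0.06,0],0,1],[[0.003,-0.09,0],0,1],[[0.004,-0.11,0],0,1],[[0.005,-0.13,0],0,1],[[0.006,-0.15,0],0,1],[[0.006,-0.17,0],0,1],[[0.007,-0.19,0],0,1],[[0.007,-0.21,0],0,1],[[0.008,-0.23,0],0,1],[[0.008,-0.23,0],0,1]]'

```text
clock: 6.1
position: [613.8, 77.6, 367.1]
ee_rot: [-0.015, 1.0, -0.0, 0.001]
contact_force: [0.3, 1.2, 2.2]
gripper_width: -0.2
```

```bash
python3 - <<'E'
from h import *
s=arm.read_state(); print(s['clock'],s['position'],s['contact_force'])
p=shot('wrist','w3.png')
E
```

```text
6.1 [613.83448361  77.56109957 367.1041406 ] [0.26938341 1.15258106 2.19510312]
```

View pics/w3.png

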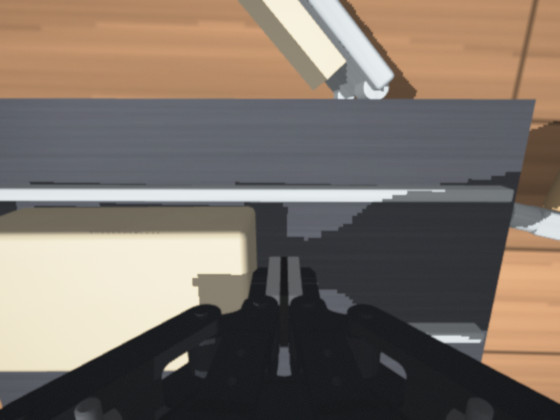

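>>> play_rows --moves '[[[0,-0.015,-0.005],0,1],[[0,-0.03,-0.005],0,1],[[0.001,-0.045,-0.005],0,1],[[0.001,-0.045,-0.005],0,1]]'

```text
clock: 6.65
position: [614.4, 65.1, 366.0]
ee_rot: [-0.016, 1.0, 0.001, 0.002]
contact_force: [0.7, 6.5, 3.5]
gripper_width: -0.1
```

```bash
python3 - <<'E'
from h import *
s=arm.read_state(); print(s['clock'],s['position'],s['contact_force'])
p=shot('wrist','w4.png')
q=np.load('q.npy');print(atz(p,257,230,220))
p=shot('top','t4.png');p=shot('scene','s4.png'); a=p['pixels'][:,:,::-1][120:300,190:390]; cv2.imwrite('pics/s4c.png',cv2.resize(a,None,fx=3.3,fy=3.3,interpolation=cv2.INTER_CUBIC))
E
```

```text
6.65 [614.44337022  65.06258629 366.02474919] [0.65036159 6.50921643 3.47335767]
[583.0046827   52.57833898 220.        ]
```

View pics/s4c.png

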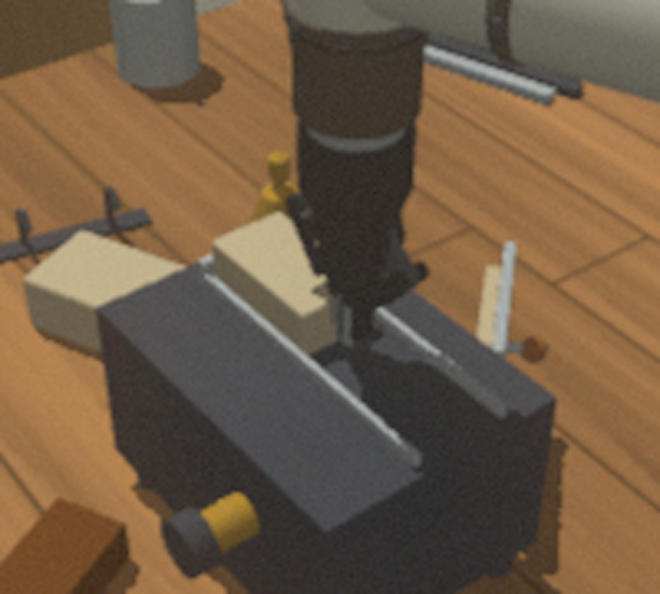

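View pics/w4.png

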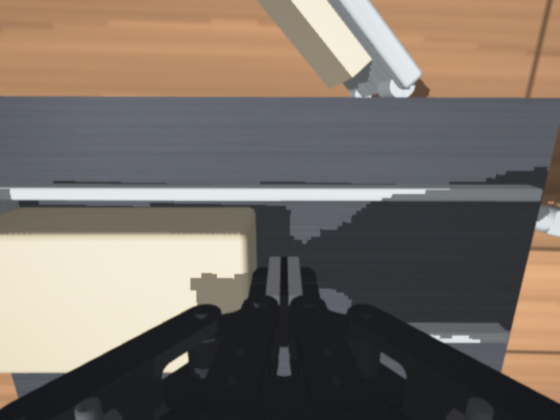

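>>> play_rows --moves '[[[0,-0.007,-0.003],0,1],[[0,-0.014,-0.003],0,1],[[0,-0.014,-0.003],0,1]]'

```text
clock: 7.18
position: [614.4, 64.0, 366.1]
ee_rot: [-0.016, 1.0, 0.003, 0.004]
contact_force: [-3.3, 15.6, 5.9]
gripper_width: -0.1
```

>>> play_rows --moves '[[[0,-0.012,0],0,1],[[0,-0.012,0],0,1]]'

```text
clock: 7.42
position: [614.2, 63.2, 366.2]
ee_rot: [-0.017, 1.0, 0.006, 0.004]
contact_force: [-2.1, 14.2, 3.7]
gripper_width: 0.1
```

>>> play_rows --moves '[[[0,0.05,0],0,1],[[0,0.12,0],0,1],[[0,0.12,0.1],0,1],[[0,0.12,0.25],0,1],[[0,0.1,0.4],0,1],[[-0.1,0.0,0.5],0,1],[[-0.25,-0.1,0.5],0,1],[[-0.4,-0.1,0.5],0,1],[[-0.5,-0.1,0.5],0,1],[[-0.5,-0.1,0.5],0,1]]'

```text
clock: 8.68
position: [462.3, 32.9, 516.8]
ee_rot: [-0.017, 1.0, 0.006, 0.005]
contact_force: [0.5, -0.1, -0.4]
gripper_width: 0.2
```

```bash
python3 - <<'E'
from h import *
s=arm.read_state(); print(s['clock'],s['position'],s['contact_force'])
p=shot('wrist','w5.png')
p=shot('scene','s5.png'); a=p['pixels'][:,:,::-1][170:330,200:370]; cv2.imwrite('pics/s5c.png',cv2.resize(a,None,fx=3.5,fy=3.5,interpolation=cv2.INTER_CUBIC))
p=shot('top','t5.png')
a=p['pixels'][:,:,::-1][140:290,180:330]; cv2.imwrite('pics/t5c.png',cv2.resize(a,(600,600),interpolation=cv2.INTER_CUBIC))
E
```

```text
8.675 [462.32674377  32.94135036 516.81297187] [ 0.53153448 -0.07447152 -0.37095198]
```

View pics/s5c.png

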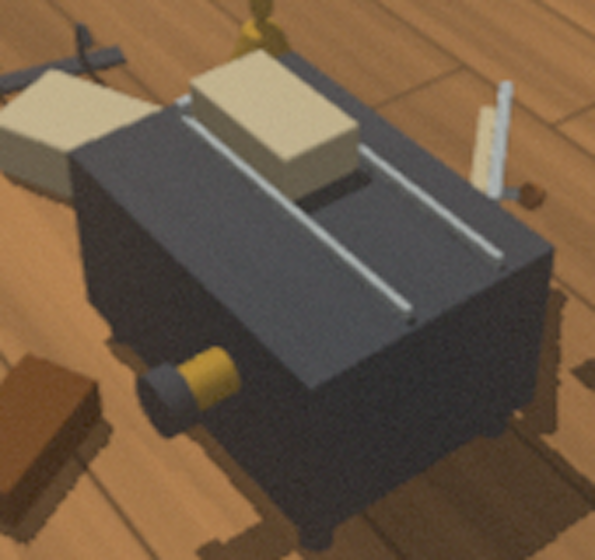

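View pics/w5.png

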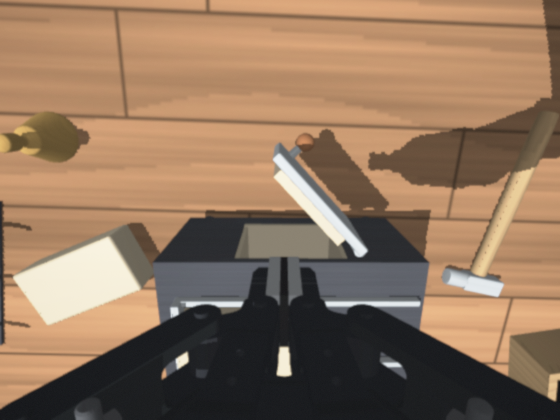

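View pics/t5c.png

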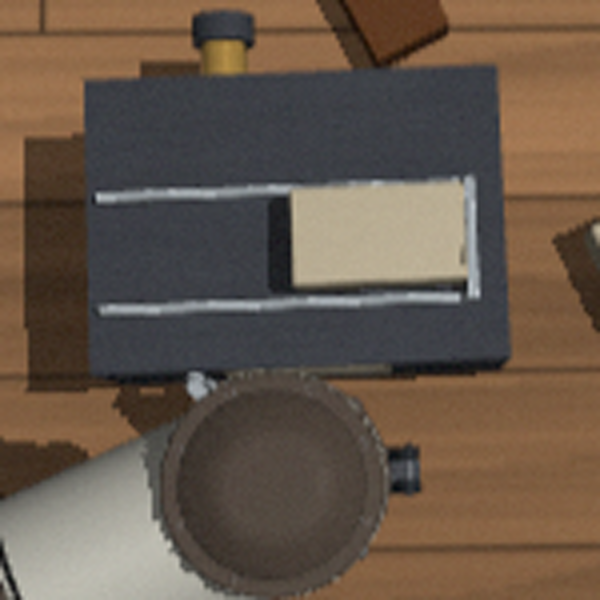

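```bash
python3 - <<'E'
from h import *
q=np.load('q.npy'); p=arm.get_image('top'); ps=arm.get_image('scene')
c,s=np.cos(q[2]),np.sin(q[2])
def inv(X): X=X-[q[0],q[1],0]; return np.r_[X[0]*c+X[1]*s,-X[0]*s+X[1]*c,X[2]].round(1)
for n,u,v,z in [('stop top inner',465,180,200),('stop top inner',467,294,200),('br',463,180,220),('br',467,276,220),('bl',290,188,220),('bl',292,286,220)]:
    print(n,inv(atz(p,u/4+180-.4,v/4+140-.4,z)))
for n,u,v in [('near',286,160),('right',357,130),('far',262,52),('left',190,85)]:
    print(n,inv(atz(ps,u/3.5+200-.4,v/3.5+170-.4,220)))
pw=arm.get_image('wrist')
for n,u,v,z in [('door free outer',275,150,175),('door free outer2',282,146,175),('hinge end',362,254,175)]: print(n,atz(pw,u,v,z),inv(atz(pw,u,v,z)))
E
```

```text
stop top inner [  17.1 -113.4  200. ]
stop top inner [ -58.6 -111.   200. ]
br [  13.9 -111.1  220. ]
br [ -48.9 -110.7  220. ]
bl [ 13.5   1.3 220. ]
bl [-50.4   2.4 220. ]
near [ 12.9   2.6 220. ]
right [-43.6   6.4 220. ]
far [ -47.1 -105.4  220. ]
left [  16.  -104.2  220. ]
door free outer [426.22942385  26.16964269 175.        ] [-209.7  -17.2  175. ]
door free outer2 [422.38703451  32.49550377 175.        ] [-213.4  -10.8  175. ]
hinge end [527.72636671 117.34545308 175.        ] [-105.5   70.8  175. ]
```

>>> play_rows --moves '[[[-0.09,0.12,0],0,1],[[-0.17,0.24,0],0,1],[[-0.17,0.24,-0.1],0,1],[[-0.17,0.24,-0.25],0,1],[[-0.17,0.24,-0.4],0,1],[[-0.17,0.24,-0.55],0,1],[[-0.17,0.24,-0.63],0,1],[[-0.17,0.24,-0.66],0,1],[[-0.17,0.24,-0.66],0,1]]'

```text
clock: 10.1
position: [414.6, 105.7, 317.5]
ee_rot: [-0.017, 1.0, 0.005, 0.004]
contact_force: [-0.8, -0.0, 1.3]
gripper_width: -0.0
```

```bash
python3 - <<'E'
from h import *
s=arm.read_state(); P=s['position'];print(s['clock'],P,s['contact_force'])
q=np.load('q.npy'); c,sn=np.cos(q[2]),np.sin(q[2])
for t in [.95,.87,.75,.6,.45,.3,.2,.1,.05,0]:
    x=-102-95*np.sin(t)-26*np.cos(t); y=70-95*np.cos(t)+26*np.sin(t)
    w=np.array([q[0]+c*x-sn*y,q[1]+sn*x+c*y]); print(t,w.round(),((w-P[:2])/300).round(3))
p=shot('wrist','w6.png')
p=shot('scene','s6.png')
p=shot('top','t6.png')
E
```

```text
10.1 [414.56650967 105.7143034  317.49111432] [-0.81336038 -0.03588084  1.25456807]
0.95 [440.  80.] [ 0.085 -0.087]
0.87 [443.  73.] [ 0.095 -0.111]
0.75 [449.  62.] [ 0.115 -0.145]
0.6 [458.  51.] [ 0.145 -0.184]
0.45 [469.  40.] [ 0.181 -0.217]
0.3 [481.  32.] [ 0.221 -0.246]
0.2 [490.  27.] [ 0.25  -0.261]
0.1 [499.  24.] [ 0.28  -0.273]
0.05 [503.  22.] [ 0.296 -0.279]
0 [508.  21.] [ 0.312 -0.283]
```

View pics/w6.png

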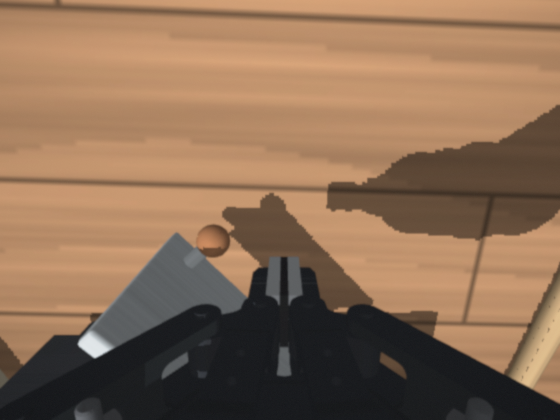

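>>> play_rows --moves '[[[0.05,-0.05,0],0,1],[[0.085,-0.087,0],0,1],[[0.1,-0.115,0],0,1],[[0.115,-0.145,0],0,1],[[0.145,-0.184,0],0,1],[[0.181,-0.217,0],0,1],[[0.221,-0.246,0],0,1],[[0.25,-0.261,0],0,1],[[0.27,-0.27,0],0,1],[[0.27,-0.27,0],0,1]]'

```text
clock: 11.5
position: [496.1, 24.6, 318.6]
ee_rot: [-0.017, 1.0, 0.006, 0.005]
contact_force: [-1.0, -0.0, -0.3]
gripper_width: 0.0
```

```bash
python3 - <<'E'
from h import *
s=arm.read_state(); P=s['position'];print(s['clock'],P,s['contact_force'])
p=shot('wrist','w7.png')
E
```

```text
11.5 [496.11597545  24.57109614 318.60477905] [-0.96493671 -0.04849099 -0.31189225]
```

View pics/w7.png

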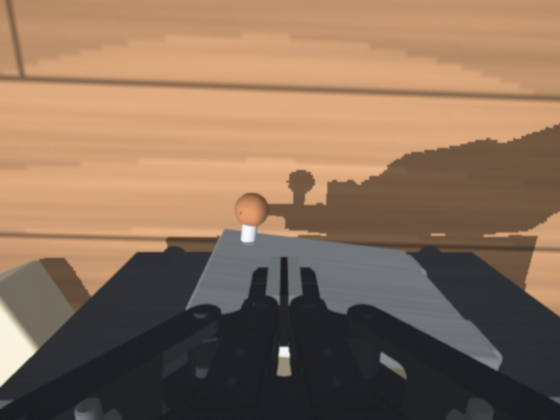

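Door nearly shut; press on until the force rises.

>>> play_rows --moves '[[[0.02,-0.005,0],0,1],[[0.035,-0.01,0],0,1],[[0.045,-0.01,0],0,1],[[0.05,-0.01,0],0,1],[[0.05,-0.01,0],0,1]]'

```text
clock: 12.18
position: [510.0, 21.5, 318.6]
ee_rot: [-0.017, 1.0, 0.006, 0.004]
contact_force: [-4.6, 0.3, 3.9]
gripper_width: -0.2
```

>>> play_rows --moves '[[[0.01,0,0],0,1],[[0.016,0,0],0,1],[[0.02,0,0],0,1],[[0.02,0,0],0,1]]'

```text
clock: 12.68
position: [512.2, 21.3, 318.3]
ee_rot: [-0.017, 1.0, 0.005, -0.003]
contact_force: [-17.6, 5.7, 12.3]
gripper_width: 0.0
```

>>> play_rows --moves '[[[-0.03,0,0],0,1],[[-0.12,0,0],0,1],[[-0.22,0,0.05],0,1],[[-0.32,0,0.15],0,1],[[-0.36,-0.1,0.3],0,1],[[-0.36,-0.25,0.45],0,1],[[-0.36,-0.4,0.5],0,1],[[-0.36,-0.55,0.5],0,1],[[-0.36,-0.6,0.5],0,1],[[-0.36,-0.6,0.5],0,1]]'

```text
clock: 13.92
position: [404.2, -159.3, 468.1]
ee_rot: [-0.016, 1.0, 0.005, -0.003]
contact_force: [-0.1, 0.7, -0.8]
gripper_width: 0.1
```

```bash
python3 - <<'E'
from h import *
s=arm.read_state(); print(s['clock'],s['position'],s['contact_force'])
q=np.load('q.npy'); c,sn=np.cos(q[2]),np.sin(q[2])
def W(x,y,z): return [q[0]+c*x-sn*y,q[1]+sn*x+c*y,z]
a=[]
p=shot('top','t8.png'); a=cv2.resize(p['pixels'][:,:,::-1][140:290,180:330],(600,600),interpolation=cv2.INTER_CUBIC); cv2.imwrite('pics/t8c.png',a)
for X in [W(-114,75,175),W(-114,-65,175),W(-104,-65,175)]: print((proj(p,np.array(X))-[180,140]+.4)*4)
for t in ['bell_mark','hammer_mark','hook_rail_mark']: print(t,[np.round(d['centre']) for d in arm.look_for(t,p)][:1])
p=shot('scene','s8.png')
p=shot('wrist','w8.png')
E
```

```text
13.925 [ 404.24698343 -159.28274211  468.11594581] [-0.11299955  0.69897464 -0.76139866]
[190.41409141 392.58904377]
[400.49152018 383.2768857 ]
[399.82939543 368.29785896]
bell_mark [array([ 449., -280.,   36.])]
hammer_mark [array([546., 367.,  25.])]
hook_rail_mark [array([ 658., -416.,    4.])]
```

View pics/t8c.png

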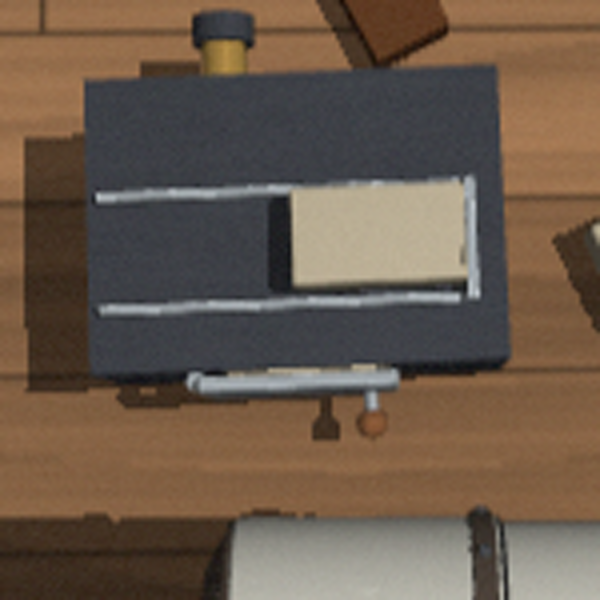

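View pics/w8.png

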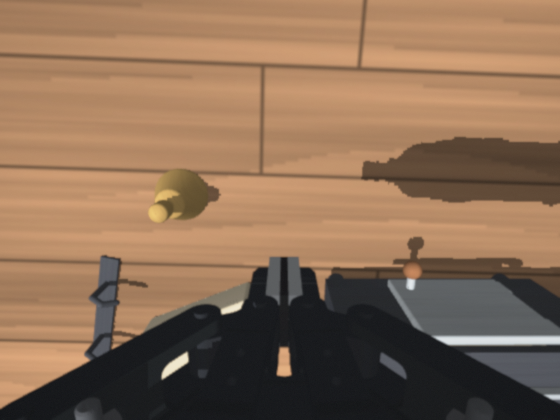

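View pics/s8.png

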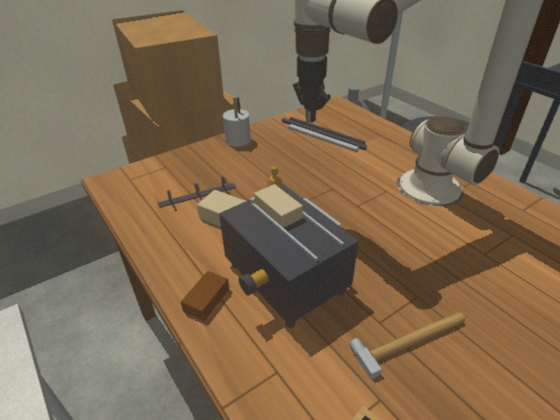

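>>> play_rows --moves '[[[0.05,0.15,0.05],0,1],[[0.1,0.3,0.05],0,1],[[0.2,0.45,0.05],0,1],[[0.3,0.6,0.05],0,1],[[0.4,0.65,0.05],0,1],[[0.46,0.65,0.05],0,1],[[0.46,0.65,0.05],0,1]]'

```text
clock: 15.1
position: [543.2, 38.2, 482.5]
ee_rot: [-0.018, 1.0, 0.005, -0.004]
contact_force: [-0.9, -0.5, 0.1]
gripper_width: 0.1
```

```bash
python3 - <<'E'
from h import *
p=shot('wrist','w9.png'); print(p['xyz'],arm.read_state()['position'])
a=p['pixels'][:,:,::-1][60:260,150:430]; cv2.imwrite('pics/w9c.png',cv2.resize(a,None,fx=2.8,fy=2.8,interpolation=cv2.INTER_CUBIC))
E
```

```text
[469.92597296  34.03552689 452.13205484] [542.45354433  37.75102837 482.78522538]
```

View pics/w9c.png

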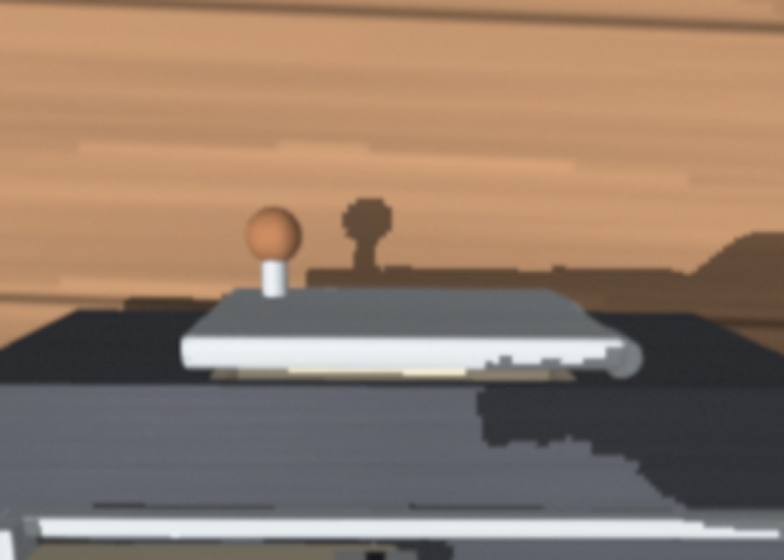

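```bash
python3 - <<'E'
from h import *
p=arm.get_image('wrist')
f=lambda u,v,z:atz(p,u/2.8+150-.3,v/2.8+60-.3,z)
for A,B in [((10,384,180),(770,387,180)),((190,338,175),(600,338,175)),((190,368,175),(600,366,175))]:
    a,b=f(*A),f(*B); print(a.round(1),b.round(1),'yaw',np.arctan2(-(b-a)[0],(b-a)[1]))
E
```

```text
[537.5 -70.7 180. ] [530.7 158.4 180. ] yaw 0.029389012052590206
[522.6 -17.5 175. ] [518.4 106.6 175. ] yaw 0.03399458060102147
[531.9 -17.6 175. ] [527.1 107.5 175. ] yaw 0.0386397938118934
```

```bash
python3 -c "
from bench import arm
print(arm.job_done(), arm.read_state()['clock'])"
```

```text
the job is handed in; nothing more can be done
the job is handed in; nothing more can be done
```

The brick is against its stop over the vent, the door is shut, and the job was handed in at about 15 s. No verdict is reported, so this rests on my own checks.

- **Brick:** I took the small pale brick in the channel, not the larger pale one or the brown one. With the closed fingertips I pushed it towards -y until it stalled at about 15 N. In the top view its centre is then at y ≈ -54.6 mm and x ≈ -18 mm in the forge's frame. The scene view puts it about 4 mm further from the stop, at y ≈ -50 mm. I put that down to calibration, since that view was also about 2 px off when I fitted the forge. Both readings are inside the limits, and the brick never looked lifted or tipped.
- **Door:** I pushed the upper half of its outer face along its arc until it stalled at about 18 N. In the close wrist view its top edges run parallel to the forge's front edge within about 0.01 rad. The coarser top view had hinted at 0.01–0.025 rad open; both are under the 0.05 limit.
- **Bystanders:** Hammer and hook rail are within about 5 mm of their first top-view positions. The bell's top-view reading shifted 13 mm in x. The arm never went near it, and its final reading matches the first scene-view one, so I take that as detector scatter.

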